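# Find the tired spring on the tester

### The job

One of the two look-alike coffee-tamper spring cartridges has gone tired. Seat one in the recess of the spring tester's pan, press its cap down until its top is level with the pointer, hold it there for a second and read the dial: short of the long tick means tired, past it means good. Do not squash a spring solid, run the needle off the scale, tip a cartridge over or shift the other things; then stand the tired cartridge upright in the pine box and leave the good one standing outside it, on the tester or the worktop.

Things in the scene. Friction and masses are not known exactly. Their poses are not given: they have to be found in the camera images.
- spring_a: One of two spring cartridges that look alike; which is the tired one varies and cannot be seen. 90 mm tall, 160 g, upright. Steel foot 46 mm across, 12 tall, edge bevelled 2 mm; bare coil; round black cap 40 mm across, straight sides 45 to 88 mm up, to be gripped to lift the whole. Origin: centre of the underside, z up.
- spring_b: One of two spring cartridges that look alike; which is the tired one varies and cannot be seen. 90 mm tall, 160 g, upright. Steel foot 46 mm across, 12 tall, edge bevelled 2 mm; bare coil; round black cap 40 mm across, straight sides 45 to 88 mm up, to be gripped to lift the whole. Origin: centre of the underside, z up.
- spring_a_top (a point): Centre of the cap's flat top on spring_a: 90 mm above the underside unloaded. Pushed down, the cap slides over the coil against the spring, 24 mm to the solid stop (over 23 counts as squashed). Stiffness about 0.3 N/mm in the tired cartridge, 0.9 N/mm in the good one, plus 1 N of preload.
- spring_b_top (a point): Centre of the cap's flat top on spring_b: 90 mm above the underside unloaded. Pushed down, the cap slides over the coil against the spring, 24 mm to the solid stop (over 23 counts as squashed). Stiffness about 0.3 N/mm in the tired cartridge, 0.9 N/mm in the good one, plus 1 N of preload.
- tester: Spring tester, a dial scale fixed to the worktop: grey housing 130x140 mm, 53 tall, above it a round steel pan 110 mm across that sinks 1 mm per newton of load (28 at most). Origin: under the pan's centre, on the worktop; z up. The dial is on its -x side (reaching 125 mm out, 85 tall), facing -x and up; the pointer post is on its +x side.
- seat (a point): Centre of the floor of the round recess in the middle of the pan: 98 mm above the worktop with the pan empty. Recess 50 mm across, 5 deep, rim 62 mm across outside; a cartridge's foot fits with 2 mm to spare all round. Sinks with the pan.
- pointer (a point): Tip of the dark pointer that marks the test height: a level finger 6 mm thick, its centreline 72 mm above the recess floor, 18 mm below the top of a seated unloaded cartridge. The tip is 30 mm from the pan's centre, on a thin post 46 mm from it (tester's +x side), topping out 75 mm above the recess floor. Sinks with the pan.
- needle (a joint): The dial's needle, rad: 0 with the pan empty, 0.1 per newton on the pan (a cartridge's own 1.6 N included). White dial 92 mm across; the needle starts at the left and turns clockwise; short ticks 2 N apart; the long tick straight up the dial is the pass line, 13 N (1.3 rad). The scale ends at the last tick, 26 N (2.6 rad).
- pine_box: Small open pine box for rejects, loose, 95x160 mm, 50 tall; walls 8 to 9 mm, floor 6 mm, inside 78x144 mm. Origin: centre of the underside; y along its length, z up.
- pepper_mill: Bystander: dark wooden pepper mill, 58 mm across, 170 tall; to be left where it stands. Origin at its underside.
- salt_pot: Bystander: small spice jar with a dark lid, 41 mm across, 105 tall; to be left where it stands. Origin at its underside.
- lemon: Bystander: a lemon, 71x53x51 mm; to be left where it stands. Origin at its underside.
- mug: Bystander: spotted mug, 82x117 mm with its handle, 91 tall; to be left where it stands. Origin at its underside.
- sardine_tin: Bystander: flat oval-cornered fish tin, 63x105x25 mm; to be left where it stands. Origin at its underside.
- candle: Bystander: glass candle jar, 76 mm across, 90 tall; to be left where it stands. Origin at its underside.
Mind the look-alikes: they are no part of the job. What is shaped like the spring_a but purple or turquoise is not meant.

How it is judged:
By the outcome, as a careful person would: the job done as asked, in the order asked, and still so for the second after the job is handed in, with the robot touching nothing.
It also fails if it takes over 66 s, if anything falls off the work surface, if the arm or the gripper's body presses on something with over 40 N, if the wrist force passes 120 N, or if a joint passes its speed limit or range.

### The arm

A 7-joint arm with a two-finger parallel gripper is mounted at the origin on a cart in front of the work surface, level with it; the furniture and walls round the work are solid. World frame = base frame: x ahead of the robot, y to its left, z up, the work surface at z = 0. Lengths are in m, angles in rad, forces in N, time in s.
With the tool pointing down it reaches from about 0.4 to 0.85 m from the base axis. Payload 10.4 kg.
Tool frame: the origin (TCP) lies at the very end of the fingers, on their centre line; the grasp point (between the pads) lies 19 mm behind it (r.pinch_z is the distance from the TCP to the grasp point, in m); z points along the fingers, y is the line along which they close (so a half turn about z gives the same grasp; the last joint's range is limited). The gripper opens to 87 mm and grips with 3 to 60 N. Pads are 19 mm wide; open, the fingers measure 117 mm over their backs; the gripper's body (75 mm by 190 mm) begins 51 mm behind the grasp point.
Start: joints at [-1.214, 0.332, -0.065, 1.46, 0.022, 1.35, -0.088], TCP at [0.232, 0.58, 0.223] pointing down, gripper open.
Joint ranges: [-2.6, 2.6], [-0.5, 2.12], [-1.47, 1.34], [0.16, 2.42], [-1.27, 4.41], [0.06, 2.06], [-2.6, 2.6]. Speed limits (rad/s): [2.22, 2.22, 2.79, 2.79, 3.14, 3.14, 3.14].

### API

Orientations are given as a unit quaternion [x, y, z, w].
In Python, from bench import sensors, vision, r gives the robot as it stands.
- The arm moves only by the shell command python3 -m crank 'ROWS' [OPENING] [FORCE]. ROWS is JSON, a list of rows, each a list of 2 entries, a list of its own where there are three numbers: the shift along the tool's x, y, z normalised to -1 to 1, where 1 is 3 cm, then the turn about the tool's z normalised to -1 to 1, where 1 is 8 degrees. A call has 1 to 12 rows; each row shifts and turns the commanded pose from where the row before left it, along the tool's axes as they then stand; what a row does not reach is not made up. A row lasts 1/8 s, in which the tool goes at most 62.5 mm and 10.7 degrees, less where a joint would pass 70% of its speed; a pose out of reach is approached as far as the arm can. A call with a number of a shift or a turn outside -1 to 1 is refused whole. A call with a gripper value outside its range is refused whole. OPENING is the opening, from 0 (shut) to 1 (fully open), set as the call begins (- or left out, the last holds). The fingers move at their own pace and stop on an object; FORCE is the grip in N (left out, the last holds). Time passes only in rows, so rows that do not move let the fingers close. It gives the time, the measured TCP pose, the force, the opening and the grip force at its end, in the units of the state.
- sensors.read_state(): the state, without advancing time (a new reading comes with each control period).
- vision.camera(name): name is "scene" or "top" or "wrist"; returns the picture (420x560x3 uint8, red, green, blue); there is no depth.
- vision.camera_model(name): a dict with "vertical_fov" (degrees; the focal length in pixels is half the picture's height over the tangent of half this angle, whatever the lens; pixels are square), "cx", "cy" (the principal point, pixels), "dist" ([k1, k2, p1, p2, k3] as OpenCV has them; the pictures are not rectified), "camera_from_world" (4x4, takes a point from world to camera coordinates); the wrist camera has in their place "hand_eye" (4x4, takes a point from camera to tool coordinates, whose origin is the TCP and whose axes are the flange's). Camera axes: x right, y down, z forward; pixel columns grow to the right and rows downward; lengths in m; the calibration is good to about 2 mm. A picture is of the moment at which its call begins: read the wrist's pose just before it. camera_model takes no time and is no camera call.
- r.close_job(): hands the job in; it is judged then, once.
The state is a dict: "time": time; "joint_positions": joint angles; "joint_vel": joint speeds; "joint_torque": joint torques, N m; "ee_pos": TCP position; "eef_rot": TCP orientation; "ft_force": force on the tool from outside, world axes, zero at the start; "torque": the same for the moment, N m; "width": finger opening in m; "grip_force": force on a finger pad.
Only numpy, scipy, OpenCV 4.12 (cv2) and the standard library are available. Lean on these libraries where they do the work, as an engineer would, in place of code of your own. Each camera call takes 0.05 s, during which the arm holds its last target. There are 200 camera calls.

## Working session

There is one attempt and no reset: what is moved stays moved. The work goes in short steps, Python scripts to look and compute and a shell command to move; the robot and the scene stay as the last step left them, time stands still between calls to the robot, and variables do not carry over. Pictures are saved under pics/ and viewed, at most 14 in all, crops included, and the job is handed in when it is done.

```bash
ls; mkdir -p pics; cat > h.py <<'E'
import numpy as np,cv2,json
from bench import sensors,vision,r
from scipy.spatial.transform import Rotation as R
def K(m):
    f=210/np.tan(np.radians(m["vertical_fov"])/2)
    return np.array([[f,0,m["cx"]],[0,f,m["cy"]],[0,0,1.]])
def cfw(name,s=None):
    m=vision.camera_model(name)
    if name!="wrist": return m,np.array(m["camera_from_world"])
    s=s or sensors.read_state()
    T=np.eye(4);T[:3,:3]=R.from_quat(s["eef_rot"]).as_matrix();T[:3,3]=s["ee_pos"]
    return m,np.linalg.inv(T@np.array(m["hand_eye"]))
def cast(name,uv,z,s=None):
    m,T=cfw(name,s);uv=np.array(uv,float).reshape(-1,1,2)
    p=cv2.undistortPoints(uv,K(m),np.array(m["dist"],float)).reshape(-1,2)
    W=np.linalg.inv(T);d=np.c_[p,np.ones(len(p))]@W[:3,:3].T;o=W[:3,3]
    return o+d*((z-o[2])/d[:,2])[:,None]
def proj(name,P,s=None):
    m,T=cfw(name,s)
    return cv2.projectPoints(np.array(P,float).reshape(-1,1,3),cv2.Rodrigues(T[:3,:3])[0],T[:3,3],K(m),np.array(m["dist"],float))[0].reshape(-1,2)
def snap(name,fn):
    im=vision.camera(name)[:,:,::-1].copy();cv2.imwrite("pics/"+fn,im);return im
E
python3 - <<'E'
from h import *
for n in("scene","top"):
    snap(n,n+"0.png");m,T=cfw(n);print(n,np.linalg.inv(T).round(3)[:3,2:].tolist(),m["vertical_fov"])
a,b=[cv2.imread(f"pics/{n}0.png") for n in("scene","top")]
s=sensors.read_state();print(s["time"],s["ee_pos"],s["eef_rot"],s["width"])
print(R.from_quat(s["eef_rot"]).as_matrix().round(3), vision.camera_model("wrist")["hand_eye"])
E
```

```text
pics
scene [[0.693, -0.14], [0.55, -0.524], [-0.466, 0.598]] 52.95532053852887
top [[0.142, 0.383], [0.013, -0.009], [-0.99, 1.111]] 53.35568379297082
0.1 [0.23156568 0.58014549 0.22182659] [ 1.88729280e-01  9.82028947e-01 -6.28379720e-04 -1.03398290e-04] 0.08704717786260643
[[-0.929  0.371 -0.   ]
 [ 0.371  0.929 -0.001]
 [-0.    -0.001 -1.   ]] [[-1.09460267e-03 -9.65047459e-01 -2.62072899e-01  7.15340516e-02]
 [ 9.99999395e-01 -1.08528422e-03 -1.80298071e-04  6.56324973e-04]
 [-1.10427385e-04 -2.62072938e-01  9.65048063e-01 -1.63334879e-01]
 [ 0.00000000e+00  0.00000000e+00  0.00000000e+00  1.00000000e+00]]
```

View pics/scene0.png

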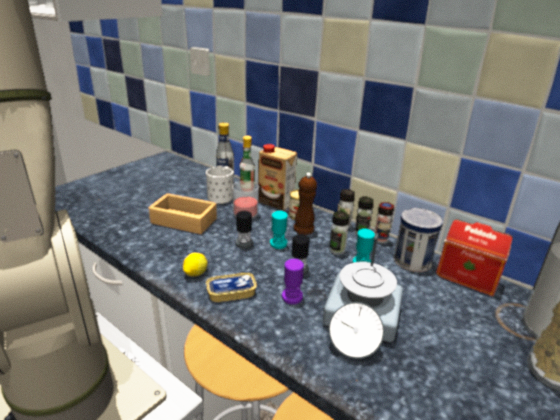

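View pics/top0.png

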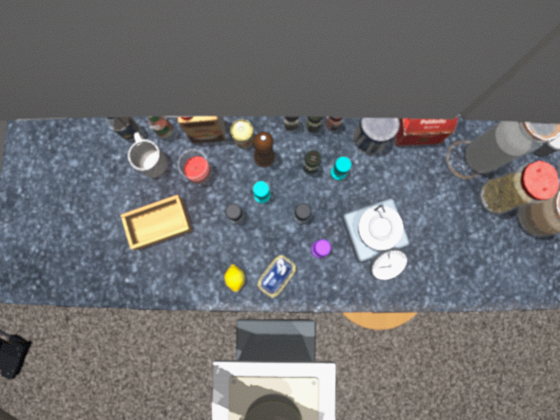

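Black-capped candidates: scene (244,228) and (300,250), which are top (234,212) and (303,212). They fit the description (black cap, bare coil). The purple one at top (322,248) and the turquoise ones at (262,190) and (341,167) are decoys. The jar at (313,158) is probably the salt pot. I'll confirm in one crop and measure.

```bash
python3 - <<'E'
from h import *
a,b=[cv2.imread(f"pics/{n}0.png") for n in("scene","top")]
c1=cv2.resize(a[195:365,200:420],None,fx=3,fy=3,interpolation=2)
c2=cv2.resize(b[140:300,215:415],None,fx=3,fy=3,interpolation=2)
cv2.imwrite("pics/crop.png",np.vstack([cv2.resize(c1,(390,300)),cv2.resize(c2,(390,300))]) if 0 else np.hstack([cv2.resize(a[195:365,200:420],(400,309)),cv2.resize(b[140:300,215:415],(386,309))]))
def blob(im,box,f):
    x0,x1,y0,y1=box;m=f(im[y0:y1,x0:x1].astype(int)).astype(np.uint8)
    n,l,st,ce=cv2.connectedComponentsWithStats(m);k=1+st[1:,4].argmax()
    return ce[k]+[x0,y0],st[k]
g=cv2.cvtColor(b,cv2.COLOR_BGR2GRAY)
# caps: print gray neighbourhood
print(g[200:226:2,220:250:2]);print(g[200:226:2,288:320:2])
hsv=cv2.cvtColor(b,cv2.COLOR_BGR2HSV)
m=((hsv[...,1]<45)&(g>140)).astype(np.uint8);m[:, :335]=0;m[:,425:]=0;m[:190]=0;m[295:]=0
n,l,st,ce=cv2.connectedComponentsWithStats(m);print([(s.tolist(),c.round(1).tolist()) for s,c in zip(st,ce) if 50<s[4]<9000])
m=((hsv[...,0]>10)&(hsv[...,0]<25)&(hsv[...,1]>90)&(g>70)).astype(np.uint8);m[:,:100]=0;m[:,200:]=0;m[:180]=0;m[270:]=0
c=max(cv2.findContours(m,0,2)[0],key=cv2.contourArea);R_=cv2.minAreaRect(c);print(R_,cast("top",R_[0],.05),cast("top",cv2.boxPoints(R_),.05).round(3))
E
```

```text
[[103 100 109 103 104 102  99 112 131 118 103 109 130 129 117]
 [104 109 115  93  88  93 101 125 144 135 120 122 115  95 115]
 [121 119 101  90  88  92 101 104 106 113 127 128 107  94 103]
 [129 144 122  92 102 117 117 118 113  98 101 110  99  96 113]
 [132 150 128 101 116 117 117 121 117 113  79  86  82  94 114]
 [126 124 102  98 118 117 118 117 114 117  83  67  86  96 109]
 [118 126 105 101 115 123 120 117 120 115  74  65  71  89 107]
 [105 120 121  96 115 121 119 115 120 109  61  61  71  76 102]
 [102 119 111  92  95 114 118 119 109  72  42  69  75  69  85]
 [101 118 111 102  92  70  72  78  61  45  72  82  65  67  80]
 [ 92  97 104 109 108 108  93  60  59  69  88  77  66  75  86]
 [ 95  91  84 100 112 112 123 108  88  77  79  72  69  74  93]
 [107 103  91  94 108 113 108  91  91  81  72  67  74  91 107]]
[[111 110 101 105 113 108 106 105 112 118 112 104 106 105 120 115]
 [105 118 102  91  90 100 108 103 111 124 114 103 102  99 125 119]
 [102 101  91  88  93  89  90 100  97  93  92  99  99  99 122 112]
 [ 97  97  93  89  79  93 103 104 107 105  92  87 102 101 115 102]
 [ 92 106  9
[... 201 characters left out ...]
4  92  68 101 107 105 107 105 101  71  86  88  95  96]
 [102 115 112 105  57  70 100 103 104  95  70  70  70  78  97 101]
 [113 115 101 115 104  48  51  63  65  55  67  72  68  79  96 103]
 [114 114 102  98 119  96  71  59  60  74  73  57  66  84  98  97]
 [120 115 119 121 107 114 104  83  82  71  55  64  88  92  99 104]
 [133 137 144 124 120  97  80  82 100  81  75  93 123 126 117 117]]
[([344, 199, 65, 62, 2561], [376.0, 228.8]), ([372, 250, 36, 31, 806], [389.2, 264.8])]
((155.16592407226562, 222.116943359375), (38.46222686767578, 63.85200881958008), 70.70995330810547) [[0.50681975 0.30943154 0.05      ]] [[0.526 0.409 0.05 ]
 [0.583 0.25  0.05 ]
 [0.488 0.213 0.05 ]
 [0.432 0.369 0.05 ]]
```

View pics/crop.png

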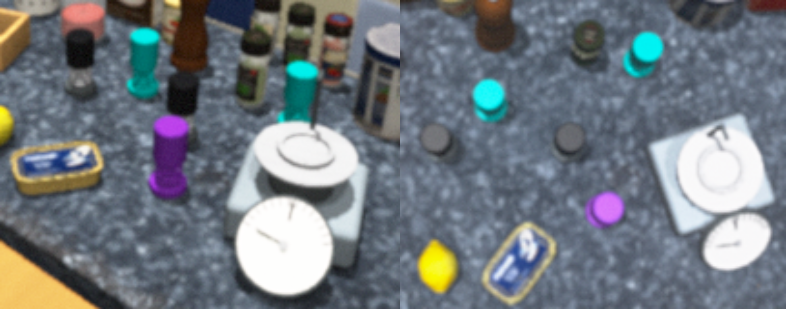

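Confirmed: two black caps with bare coils at top (234,212) and (303,212). The right-hand one I'll call R and the left-hand one L. The tester's dial faces the robot, with its needle at rest on the left and the pointer on the far side.

```bash
cat >> h.py <<'E'
def go(target,s=None):
    s=s or sensors.read_state();M=R.from_quat(s["eef_rot"]).as_matrix()
    d=M.T@(np.array(target)-s["ee_pos"])/0.03
    print("tool units",d.round(2).tolist(),"yaw_x",np.degrees(np.arctan2(M[1,0],M[0,0])).round(1),"ee",np.round(s["ee_pos"],4).tolist(),"t",round(s["time"],2));return d
E
python3 - <<'E'
from h import *
L,Rr=cast("top",[[233.3,211.3],[303,211.3]],.09);P=cast("top",[380.7,227.5],.103)[0];D=cast("top",[389.2,264.8],.06)[0]
print(L,Rr,P,D);s=sensors.read_state()
M=R.from_euler('z',36,degrees=True).as_matrix()@R.from_quat(s["eef_rot"]).as_matrix()
print(M.round(3).tolist());hov=Rr+[-.0,0,.12]
print((M.T@(hov-s["ee_pos"])/.03).round(2))
E
python3 -m crank '[[[0,0,0],-1],[[0,0,0],-1],[[0,0,0],-1],[[0,0,0],-1],[[0,0,0],-0.5],[[0,0,0],0]]' 1
```

```text
[0.53098959 0.10225653 0.09      ] [ 0.53241978 -0.06996959  0.09      ] [ 0.49223189 -0.25886494  0.103     ] [ 0.40266423 -0.28916759  0.06      ]
[[-0.969, -0.246, 0.0], [-0.246, 0.969, -0.001], [-0.0, -0.001, -1.0]]
[ -4.39 -23.47   0.42]
time: 0.85
ee_pos: [0.2317, 0.5803, 0.2221]
eef_rot: [-0.124, 0.992, -0.0, -0.0]
ft_force: [0.1, 0.4, 0.5]
width: 0.0871
grip_force: 0.0
```

```bash
python3 -m crank '[[[-0.18,-0.98,0],0],[[-0.18,-0.98,0],0],[[-0.18,-0.98,0],0],[[-0.18,-0.98,0],0],[[-0.18,-0.98,0],0],[[-0.18,-0.98,0],0],[[-0.18,-0.98,0],0],[[-0.18,-0.98,0],0],[[-0.18,-0.98,0],0],[[-0.18,-0.98,0],0],[[-0.18,-0.98,0],0],[[-0.18,-0.98,0],0]]' >/dev/null;  python3 -m crank '[[[-0.18,-0.98,0],0],[[-0.18,-0.98,0],0],[[-0.18,-0.98,0],0],[[-0.18,-0.98,0],0],[[-0.18,-0.98,0],0],[[-0.18,-0.98,0],0],[[-0.18,-0.98,0],0],[[-0.18,-0.98,0],0],[[-0.18,-0.98,0],0],[[-0.18,-0.98,0],0],[[-0.18,-0.98,0],0],[[0,0,0],0]]'
python3 - <<'E'
from h import *
s=sensors.read_state();im=snap("wrist","w1.png");print(s["ee_pos"],s["joint_positions"]);go([.5324,-.07,.21],s)
print(proj("wrist",[[.5324,-.07,.09]],s))
E
```

```text
time: 3.85
ee_pos: [0.5186, -0.0466, 0.2224]
eef_rot: [-0.121, 0.993, -0.0, -0.0]
ft_force: [-0.3, 0.0, -0.2]
width: 0.0869
grip_force: 0.0
[ 0.51861371 -0.04660532  0.22239241] [-0.42824625  0.09511313  0.46142105  1.75750109 -0.04307369  1.29922563
  1.85692274]
tool units [-0.26, -0.87, 0.41] yaw_x -166.1 ee [0.5186, -0.0466, 0.2224] t 3.85
[[249.13696807 215.10938019]]
```

View pics/w1.png

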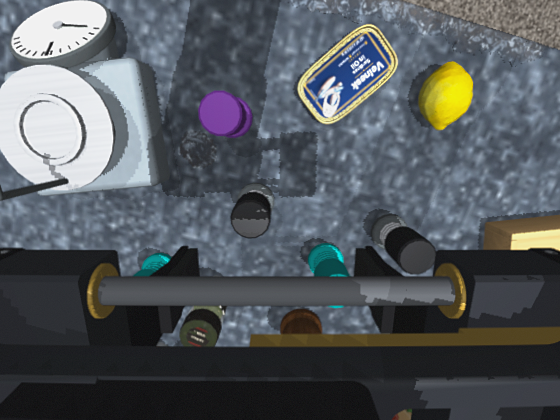

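The wrist view shows cap R's top disc centred near (250.5,217.5), where it was expected. L is at (408,250) and the recess ring near (51,129). I'll fit the disc edges numerically.

```bash
python3 - <<'E'
from h import *
im=cv2.imread("pics/w1.png");s=sensors.read_state()
g=cv2.GaussianBlur(cv2.cvtColor(im,cv2.COLOR_BGR2GRAY),(3,3),0)
sp=(im.max(2).astype(int)-im.min(2))
print(g[190:244:4,224:280:4]);print(sp[190:244:4,224:280:4])
c=cast("wrist",[[250.5,217.5],[231,217],[270,217],[250.5,238],[408,250]],.09,s);print(c.round(4))
print("recess",cast("wrist",[51,129],.103,s))
t=c[0].copy();t[2]=.048;go(t,s)
E
```

```text
[[ 57  54  58  69  68  85  87 127 110  96  84  69  77  76]
 [ 93  84  64  71  79  41  22  20  20  40 103  96  78 102]
 [ 90  88  80  70  32  22  22  23  22  22  21 119 118  99]
 [101 103  98  49  27  36  39  41  33  27  21  41 115 118]
 [106 123 104  30  46  45  46  45  45  43  27  20 103 104]
 [ 98  98  52  45  45  45  45  45  56  59  84  24  94  89]
 [ 93 100  36  45  45  44  44  44  44  45  44  30 105 104]
 [ 90  97  39  62  47  63  47  59  47  58  52  49  97 109]
 [ 90 109  66  86  87  88  89  91  92  93  94  67 101  95]
 [ 96 103  69  84  85  86  88  89  90  92  93  58  92  97]
 [103 115 101  69  84  85  86  87  88  90  74  89 115  95]
 [103  99  91  89  64  77  79  80  80  65  90 101 111 104]
 [113  94  94 109 115  83  70  69  78  90  91  90  89  96]
 [128  96 107 116 106  99  96  84  89  89  87  94  87 104]]
[[15 13 14 14 13 10  9  8  6  7  8  7 18 16]
 [22 21 14 16  8  2  0  1  2  1  6  8  9 27]
 [22 22 15 13  3  3  3  2  0  3  2 14 12 24]
 [23 24 22  9  3  2  3  2  1  2  0  2 11 29]
 [25 28 23  2  4  4  4  3  3  2  3  2 12 24]
 [25 23  8  4  3  3  4  4  4  3  5  1 18 23]
 [25 24  1  2  2  3  4  2  2  3  2  1 25 25]
 [20 25  1  3  2  1  1  2  2  1  3  3 24 25]
 [23 25  2  5  5  6  6  4  4  5  4  4 25 23]
 [23 24 12  5  6  5  5  5  5  5  5 12 23 23]
 [23 27 25  2  4  4  4  4  4  5  2 24 22 22]
 [25 23 23 24  2  4  4  3  2  2 23 24 24 27]
 [29 23 24 24 26 21 15 18 24 23 23 22 23 22]
 [31 25 27 28 25 22 22 23 23 23 23 23 19 28]]
[[ 0.5341 -0.0664  0.09  ]
 [ 0.5382 -0.085   0.09  ]
 [ 0.529  -0.048   0.09  ]
 [ 0.5548 -0.0617  0.09  ]
 [ 0.5289  0.0954  0.09  ]]
recess [[ 0.49416349 -0.25449979  0.103     ]]
tool units [-0.34, -0.82, 5.81] yaw_x -165.9 ee [0.5183, -0.0449, 0.2223] t 3.9
```

```bash
python3 -m crank '[[[-0.38,-0.82,0],0],[[0,0,0],0],[[0,0,0.8],0],[[0,0,0.8],0],[[0,0,0.5],0],[[0,0,0],0]]' >/dev/null
python3 - <<'E'
from h import *
s=sensors.read_state();im=snap("wrist","w2.png")
go([.5353,-.0666,.048],s)
g=cv2.GaussianBlur(cv2.cvtColor(im,cv2.COLOR_BGR2GRAY),(3,3),0)
c=proj("wrist",[[.5353,-.0666,.09]],s)[0];print(c)
x,y=c.astype(int);x0=max(x-48,0);y0=max(y-48,0)
print(x0,y0);print(g[y0:y+48:5,x0:x+48:5])
cv2.imwrite("pics/w2c.png",im)
E
```

```text
tool units [-0.01, -0.07, 3.69] yaw_x -165.7 ee [0.5348, -0.0646, 0.1588] t 4.65
[272.82123614 226.69560216]
224 178
[[ 61  65  62  57  53  59  55  57  65 100 103  86 102  89  75  97  97 101
  106  83]
 [ 59  64  60  64  58  62  54  56  57  69  66  70  88  84  75  92  89  98
  110  79]
 [ 62  72  57  59  59  60  56  77  85  84  85  89 118  74  82  90  83  86
   87  81]
 [ 69  62  62  54  64  77  75  88  89  50  39 107 101 118  75  69  74  78
   70  67]
 [ 70  66  61  58  74  68  85  22  23  22  22  23  26  86  60  69  74  70
   72  72]
 [ 66  65  61  60  73  70  22  21  28  29  30  24  22  28  69  76  71  77
   69  77]
 [ 56  59  74  89  74  60  28  38  46  46  46  76  46  22  64  70  64  70
   70  71]
 [ 97 103 100  94  91  46  44  46  46  46  45 103 105  52  46  62  67  76
   67 105]
 [112 108  99 100  89  36  45  45  44  45  44 101 101 102  53  90 101 108
  112 109]
 [137 111  90 100  92  44  44  44  44  44  50  99  99 100  55  93  98 111
  109 107]
 [129 105  93 107  95  43  43  44  43  43  42  61  41  62  34  86  98 101
  100 121]
 [106  99  94  92  95  41  43  44  43  43  42  43  43  43  46 101 108 115
  108 132]
 [ 95  88  95 103  89  47  43  76  81  82  78  64  90  70  89 115 108 102
  107 123]
 [ 93  97  93  87  81  90  37  41  40  37  41  39  39  86  94 100  94  83
   82  87]
 [104 116 100  83  90 105  97  59  35  65  42  40  92 103 108 109  98  96
  102 106]
 [104 122 111  93 105  94  90 103  87  88  93  91  95  90  97  95  84  87
  101 103]
 [110  95 112 113 113 100  84  92 103 108 109 110 105  98 105 115  90  87
   83  79]
 [113 111  98 112 111  92  90  96  94 110  90  97 127 103  97 109 110 101
   85  78]
 [104 120 100 124 109  91  93  86  88  99  88  94 104 105  88  82  93  90
   79  93]
 [115 111 105 103 100  99  90  84  88 103 122 114  86  91 100  94  98 102
   85  92]]
```

View pics/w2.png

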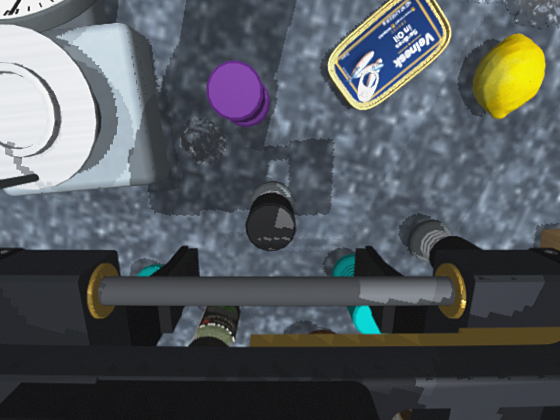

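The cap disc is centred near (271,227), within about 1 mm of the prediction. Next I descend and grip.

```bash
python3 -m crank '[[[0,-0.04,0.9],0],[[0,0,0.9],0],[[0,0,0.9],0],[[0,0,0.7],0],[[0,0,0.29],0],[[0,0,0],0]]' >/dev/null;python3 -m crank '[[[0,0,0],0],[[0,0,0],0],[[0,0,0],0],[[0,0,0],0],[[0,0,0],0],[[0,0,0],0],[[0,0,0],0]]' 0.3 20; python3 - <<'E'
from h import *
go([.5353,-.0666,.048])
E
```

```text
time: 6.32
ee_pos: [0.5358, -0.0667, 0.0488]
eef_rot: [-0.124, 0.992, -0.0, -0.0]
ft_force: [-0.3, 0.0, -1.0]
width: 0.0387
grip_force: 20.0
tool units [0.01, 0.01, 0.03] yaw_x -165.8 ee [0.5358, -0.0667, 0.0488] t 6.33
```

```bash
python3 -m crank '[[[0,0,-0.4],0],[[0,0,-1],0],[[0,0,-1],0],[[0,0,-1],0],[[0,0,-1],0],[[0,0,-1],0],[[0,0,-1],0],[[0,0,0],0]]'; python3 - <<'E'
from h import *
go([.505,-.175,.24])
E
```

```text
time: 7.32
ee_pos: [0.5368, -0.0668, 0.2436]
eef_rot: [-0.124, 0.992, 0.0, 0.002]
ft_force: [0.0, -0.2, -2.4]
width: 0.0392
grip_force: 20.0
tool units [1.91, -3.24, 0.11] yaw_x -165.8 ee [0.5368, -0.0668, 0.2436] t 7.33
```

```bash
python3 -m crank '[[[0.5,-0.8,0],0],[[0.5,-0.8,0],0],[[0.5,-0.8,0],0],[[0.4,-0.8,0],0],[[0,0,0],0],[[0,0,0],0]]'; python3 - <<'E'
from h import *
s=sensors.read_state();im=snap("wrist","w3.png");print(s["ee_pos"])
for P in([.4942,-.2545,.103],[.4922,-.2589,.103]):print(proj("wrist",[P],s))
E
```

```text
time: 8.07
ee_pos: [0.504, -0.1729, 0.2403]
eef_rot: [-0.124, 0.992, 0.0, -0.0]
ft_force: [0.6, -0.2, -2.6]
width: 0.039
grip_force: 20.0
[ 0.50403935 -0.17290313  0.24026459]
[[195.7728619  176.32784891]]
[[191.64043757 173.19263551]]
```

View pics/w3.png

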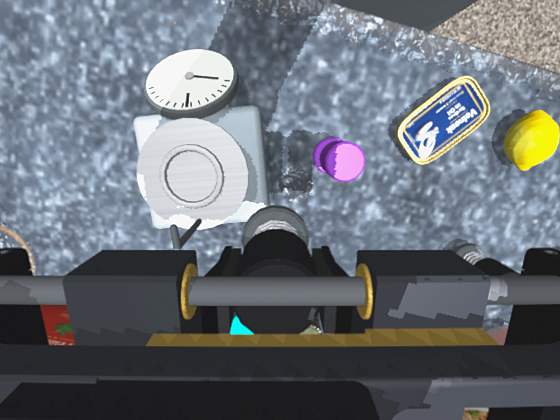

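```bash
python3 - <<'E'
from h import *
im=cv2.imread("pics/w3.png");s=sensors.read_state()
big=cv2.resize(im[110:260,120:330],None,fx=3,fy=3,interpolation=2)
g=cv2.cvtColor(big,cv2.COLOR_BGR2GRAY);e=cv2.Canny(cv2.GaussianBlur(g,(5,5),0),25,60)
for c in cv2.findContours(e,cv2.RETR_LIST,cv2.CHAIN_APPROX_NONE)[0]:
    if len(c)>60:
        (x,y),ax,an=cv2.fitEllipse(c);print(len(c),round((x+1)/3+119.67,1),round((y+1)/3+109.67,1),np.round(np.array(ax)/3,1))
# held cartridge: predicted foot
M=R.from_quat(s["eef_rot"]).as_matrix()
th=np.radians(np.arange(0,360,30));th2=th
for z,rr in((.0488,.023),(.0368,.023)):
    P=np.array([s["ee_pos"]+M@np.array([rr*np.cos(t),rr*np.sin(t),z]) for t in th]);print(proj("wrist",P,s).round(0).tolist())
c=np.array(proj("wrist",[s["ee_pos"]+M@np.array([0,0,.0488])],s));print(c)
cv2.imwrite("pics/w3c.png",big)
E
```

```text
505 199.3 249.5 [13.6 14.6]
119 224.6 243.4 [6.9 7.6]
281 318.5 249.8 [17.  27.6]
199 244.4 253.8 [10.8 16.1]
76 317.6 233.9 [3.5 6.3]
76 206.2 231.7 [2.7 6.2]
80 301.7 233.2 [ 2.4 10.8]
155 180.1 250.0 [4.9 9.1]
155 170.3 243.7 [ 4.  29.6]
393 276.0 262.1 [66.6 70.6]
72 274.8 227.5 [ 1.3 10.3]
76 215.2 228.1 [ 0.7 11.6]
161 175.5 246.1 [ 8.2 41.4]
80 267.5 226.5 [ 1.9 16.6]
87 267.1 226.7 [ 2.1 16.4]
187 274.6 215.1 [14.5 24.6]
517 273.2 238.2 [32.9 44.6]
102 185.9 216.3 [ 2.3 15.5]
182 164.1 224.1 [13.2 16.1]
380 276.2 242.8 [67.7 70.6]
316 279.0 229.9 [47.9 61.6]
269 237.1 231.4 [33.7 39.8]
89 293.3 199.8 [3.  8.2]
72 270.6 198.0 [ 2.7 11.4]
95 283.6 199.1 [15.2 17. ]
91 311.7 192.7 [4.8 5.7]
138 298.1 190.5 [ 2.7 18. ]
74 286.4 190.8 [2.9 7.8]
125 79.7 241.9 [114.9 196.2]
94 277.5 185.1 [2.8 8. ]
149 150.5 198.6 [34.1 43.6]
169 140.8 187.2 [ 8.8 30. ]
67 294.8 175.1 [ 2.2 12.5]
132 312.1 179.1 [ 4.8 11.1]
175 204.8 181.0 [37.6 49. ]
69 299.2 172.2 [1.9 9.1]
76 284.9 171.4 [3.2 8.1]
79 215.8 170.6 [1.9 7.2]
78 323.4 170.4 [ 2.2 13.9]
79 287.7 169.4 [ 2.2 11.1]
273 265.8 182.7 [ 1.
[... 423 characters left out ...]
26.3]
498 279.4 156.1 [53.9 73.4]
74 162.2 125.6 [ 1.8 11.6]
1231 -193.7 21.9 [229.9 966. ]
84 158.4 123.5 [ 1.6 13.2]
265 152.1 122.7 [15.9 38.6]
69 146.4 112.9 [ 1.2 10.6]
280 193.5 117.5 [ 4.8 47.4]
70 275.5 119.7 [ 7.8 17.6]
302 261.0 134.1 [ 0.9 48.2]
140 223.4 116.4 [ 2.7 18.5]
[[276.0, 203.0], [292.0, 208.0], [304.0, 219.0], [308.0, 235.0], [303.0, 250.0], [291.0, 261.0], [276.0, 265.0], [260.0, 261.0], [248.0, 250.0], [243.0, 235.0], [247.0, 219.0], [259.0, 208.0]]
[[275.0, 207.0], [293.0, 212.0], [305.0, 224.0], [310.0, 240.0], [305.0, 256.0], [292.0, 268.0], [276.0, 272.0], [259.0, 268.0], [246.0, 256.0], [241.0, 240.0], [246.0, 224.0], [258.0, 212.0]]
[[275.55442674 234.79933142]]
```

View pics/w3c.png

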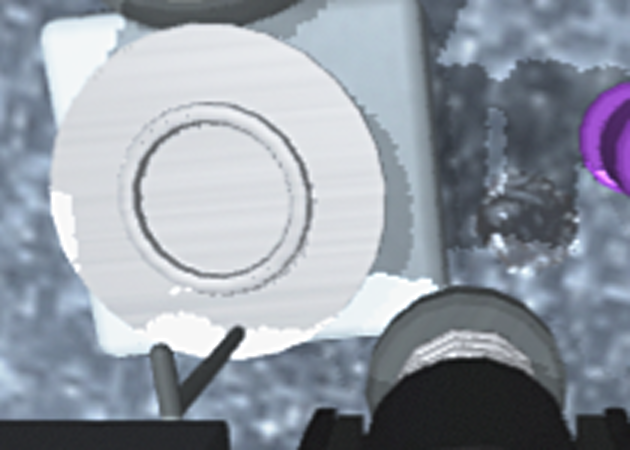

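```bash
python3 - <<'E'
from h import *
s=sensors.read_state()
c=cast("wrist",[190.8,176.3],.103,s)[0];print(c)
M=R.from_quat(s["eef_rot"]).as_matrix();t=c+M@[.0011,0,0];t[2]=.24
go(t,s)
E
```

```text
[ 0.49561298 -0.25887304  0.103     ]
tool units [1.03, -2.72, 0.01] yaw_x -165.7 ee [0.5042, -0.1726, 0.2404] t 8.12
```

```bash
python3 -m crank '[[[0.26,-0.68,0],0],[[0.26,-0.68,0],0],[[0.26,-0.68,0],0],[[0.25,-0.68,0],0],[[0,0,0],0],[[0,0,0.8],0],[[0,0,0.8],0],[[0,0,0.8],0],[[0,0,0],0],[[0,0,0],0]]'; python3 - <<'E'
from h import *
s=sensors.read_state();im=snap("wrist","w4.png")
go([.4956-.00107,-.25887-.00027,.147],s)
cv2.imwrite("pics/w4c.png",cv2.resize(im[90:250,170:390],None,fx=3.4,fy=3.4,interpolation=2))
th=np.radians(np.arange(0,360,45))
for z,rr in((.103,.031),(.103,.025)): print(proj("wrist",[[.4956+rr*np.cos(t),-.2589+rr*np.sin(t),z] for t in th],s).round(0).tolist())
E
```

```text
time: 9.38
ee_pos: [0.495, -0.2598, 0.1697]
eef_rot: [-0.124, 0.992, -0.0, 0.0]
ft_force: [-0.2, 0.1, -1.4]
width: 0.039
grip_force: 20.0
tool units [0.01, 0.02, 0.76] yaw_x -165.7 ee [0.495, -0.2598, 0.1697] t 9.38
[[267.0, 264.0], [297.0, 260.0], [315.0, 238.0], [312.0, 208.0], [287.0, 190.0], [255.0, 194.0], [237.0, 219.0], [242.0, 248.0]]
[[269.0, 258.0], [293.0, 254.0], [308.0, 236.0], [305.0, 212.0], [285.0, 197.0], [259.0, 201.0], [245.0, 221.0], [249.0, 244.0]]
```

View pics/w4c.png

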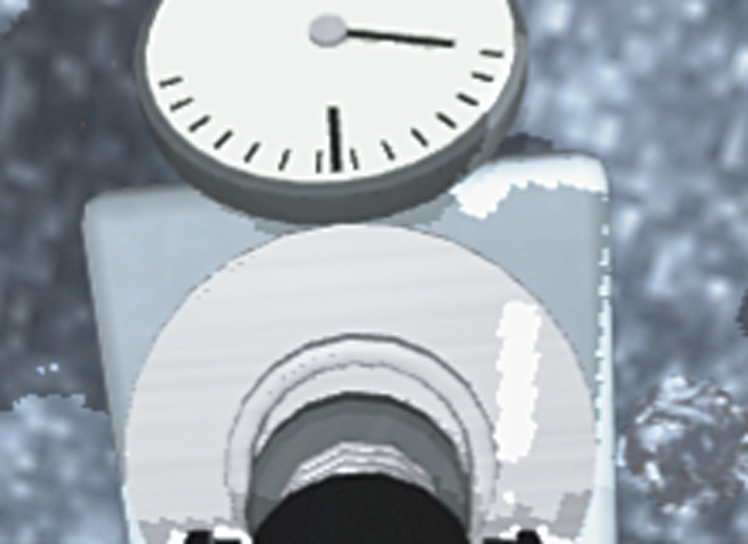

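The foot and the rim look concentric (rim crop x 228–494, foot 247–472), so I'm lowering now.

```bash
python3 -m crank '[[[0,0.02,0.25],0],[[0,0,0.2],0],[[0,0,0.15],0],[[0,0,0.1],0],[[0,0,0.1],0],[[0,0,0],0]]'; python3 - <<'E'
from h import *
s=sensors.read_state();im=snap("wrist","w5.png");print(np.round(s["ee_pos"],4),s["ft_force"],s["torque"])
E
```

```text
time: 10.18
ee_pos: [0.4944, -0.2598, 0.1449]
eef_rot: [-0.124, 0.992, -0.0, 0.0]
ft_force: [1.5, -0.5, 0.2]
width: 0.0388
grip_force: 20.0
[ 0.4944 -0.2598  0.1449] [ 1.47400552 -0.54248059  0.16089705] [ 0.09845793 -0.15772901 -0.02804296]
```

```bash
python3 -m crank '[[[0,0,0],0],[[0,0,0],0],[[0,0,0],0],[[0,0,-0.4],0],[[0,0,-0.7],0],[[0,0,-0.8],0],[[0,0,0],0]]' 0.7 >/dev/null; python3 -m crank '[[[0,0,0],0],[[0,0,0],0],[[0,0,0],0],[[0,0,0],0],[[0,0,0],0],[[0,0,0],0],[[0,0,0],0]]' 0 20; python3 - <<'E'
from h import *
s=sensors.read_state();im=snap("wrist","w6.png");a=snap("scene","s6.png")
cv2.imwrite("pics/c6.png",np.hstack([cv2.resize(im[60:270,150:420],(450,350)),cv2.resize(a[220:370,300:430],(303,350))]))
go([s["ee_pos"][0],s["ee_pos"][1],.1864],s)
E
```

```text
time: 11.98
ee_pos: [0.4941, -0.2598, 0.2018]
eef_rot: [-0.124, 0.992, 0.0, 0.0]
ft_force: [-0.7, -0.1, -0.2]
width: 0.0024
grip_force: 0.0
tool units [0.0, -0.0, 0.51] yaw_x -165.8 ee [0.4941, -0.2598, 0.2018] t 11.97
```

View pics/c6.png

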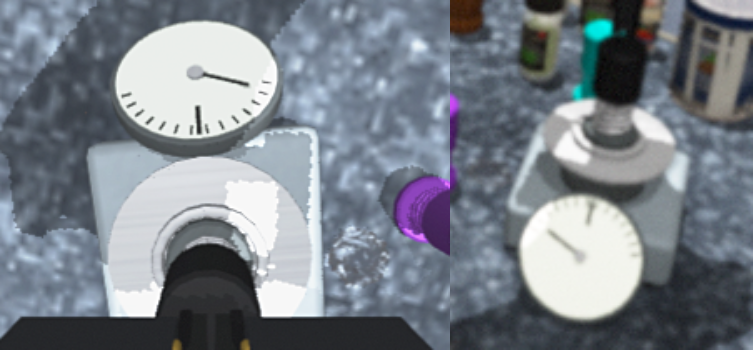

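The cartridge is seated upright and the needle shows its weight. Next I press in stages.

```bash
python3 -m crank '[[[0,0,0.3],0],[[0,0,0.25],0],[[0,0,0.2],0],[[0,0,0.2],0],[[0,0,0.16],0],[[0,0,0],0],[[0,0,0],0]]'; python3 - <<'E'
from h import *
f=[];
s=sensors.read_state();im=snap("wrist","w7.png");a=snap("scene","s7.png")
z=s["ee_pos"][2]*1e3;F=s["ft_force"][2];print(z,F,"comp",188-z-1.6-F)
E
```

```text
time: 12.95
ee_pos: [0.4942, -0.2598, 0.1688]
eef_rot: [-0.124, 0.992, 0.0, 0.0]
ft_force: [-0.9, 1.0, 4.4]
width: 0.0005
grip_force: 2.5
168.79501028687787 4.4138508956477605 comp 13.19113881747437
```

Looks like the tired one (4.4 N at about 13 mm). I'm continuing to the pointer level at z≈162 mm and holding for over 1 s.

```bash
python3 -m crank '[[[0,0,0.12],0],[[0,0,0.1],0],[[0,0,0],0],[[0,0,0],0]]'; python3 - <<'E'
from h import *
s=sensors.read_state();im=snap("wrist","w8.png");a=snap("scene","s8.png")
z=s["ee_pos"][2]*1e3;F=s["ft_force"][2];print(z,F,"comp",188-z-1.6-F)
cv2.imwrite("pics/c8.png",np.hstack([cv2.resize(im[40:270,150:420],(411,350)),cv2.resize(a[230:370,310:420],(275,350),interpolation=2)]))
E
```

```text
time: 13.55
ee_pos: [0.4943, -0.2598, 0.1623]
eef_rot: [-0.124, 0.992, -0.0, 0.0]
ft_force: [-0.9, 1.3, 6.6]
width: 0.0003
grip_force: 3.2
162.28079096075416 6.561798194322371 comp 17.557410844923467
```

View pics/c8.png

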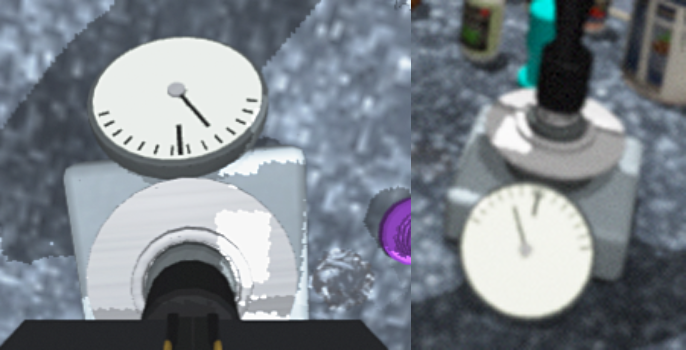

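The needle (crop (176,90)→(208,125)) stops well short of the long tick, so R is the tired one. I'll hold for over a second, then back off and open.

```bash
python3 -m crank '[[[0,0,0.01],0],[[0,0,0],0],[[0,0,0],0],[[0,0,0],0],[[0,0,0],0],[[0,0,0],0],[[0,0,0],0],[[0,0,0],0],[[0,0,0],0],[[0,0,0],0],[[0,0,0],0],[[0,0,0],0]]'; python3 -m crank '[[[0,0,-0.2],0],[[0,0,-0.3],0],[[0,0,-0.4],0],[[0,0,-0.5],0],[[0,0,0],0],[[0,0,0],0]]' 0.75 >/dev/null; python3 -m crank '[[[0,0,0],0],[[0,0,0],0],[[0,0,0],0],[[0,0,0],0]]' ; python3 - <<'E'
from h import *
s=sensors.read_state();im=snap("wrist","w9.png");a=snap("scene","s9.png")
go([.4952,-.2590,.1455],s)
E
```

```text
time: 15.15
ee_pos: [0.4943, -0.2598, 0.162]
eef_rot: [-0.124, 0.992, 0.0, 0.0]
ft_force: [-1.2, 0.8, 6.5]
width: 0.0004
grip_force: 3.3
time: 16.4
ee_pos: [0.4941, -0.2598, 0.2035]
eef_rot: [-0.124, 0.992, 0.0, -0.0]
ft_force: [-0.6, 0.2, 0.5]
width: 0.065
grip_force: 0.0
tool units [-0.04, 0.02, 1.93] yaw_x -165.8 ee [0.4941, -0.2598, 0.2035] t 16.4
```

```bash
python3 -m crank '[[[-0.04,0.02,0.6],0],[[0,0,0.7],0],[[0,0,0.5],0],[[0,0,0.13],0],[[0,0,0],0]]' >/dev/null; python3 -m crank '[[[0,0,0],0],[[0,0,0],0],[[0,0,0],0],[[0,0,0],0],[[0,0,0],0]]' 0.3 20; python3 -m crank '[[[0,0,-0.2],0],[[0,0,-0.3],0],[[0,0,-0.5],0],[[0,0,-0.8],0],[[0,0,-0.8],0],[[0,0,-0.6],0],[[0,0,0],0]]'; python3 - <<'E'
from h import *
go([.505,.309,.235])
E
```

```text
time: 17.75
ee_pos: [0.4953, -0.259, 0.1458]
eef_rot: [-0.124, 0.992, -0.0, 0.0]
ft_force: [0.4, -0.8, 0.2]
width: 0.039
grip_force: 20.0
time: 18.62
ee_pos: [0.4957, -0.2592, 0.2432]
eef_rot: [-0.124, 0.992, -0.0, 0.001]
ft_force: [-0.1, 0.3, -1.8]
width: 0.039
grip_force: 20.0
tool units [-4.96, 18.28, 0.26] yaw_x -165.8 ee [0.4957, -0.2592, 0.2432] t 18.62
```

```bash
python3 -m crank '[[[-0.15,0.5,0],0],[[-0.27,0.98,0],0],[[-0.27,0.98,0],0],[[-0.27,0.98,0],0],[[-0.27,0.98,0],0],[[-0.27,0.98,0],0],[[-0.27,0.98,0],0],[[-0.27,0.98,0],0],[[-0.27,0.98,0],0],[[-0.27,0.98,0],0],[[-0.27,0.98,0],0],[[-0.27,0.98,0],0]]' >/dev/null; python3 -m crank '[[[-0.27,0.98,0],0],[[-0.27,0.98,0],0],[[-0.27,0.98,0],0],[[-0.15,0.5,0],0],[[0,0,0],0],[[0,0,0],0]]';python3 - <<'E'
from h import *
s=sensors.read_state();im=snap("wrist","w10.png")
go([.505,.309,.235],s)
h=cv2.cvtColor(im,cv2.COLOR_BGR2HSV);m=((h[...,0]>8)&(h[...,0]<28)&(h[...,1]>70)&(h[...,2]>60)).astype(np.uint8);m[255:]=0
m=cv2.morphologyEx(m,cv2.MORPH_CLOSE,np.ones((7,7)))
for c in cv2.findContours(m,0,2)[0]:
    if cv2.contourArea(c)>800: print(cv2.boundingRect(c),cast("wrist",cv2.boxPoints(cv2.minAreaRect(c)),.05,s).round(3).tolist(),cv2.minAreaRect(c))
print(proj("wrist",[[.507,.309,.05]],s))
E
```

```text
time: 20.88
ee_pos: [0.5053, 0.1979, 0.2416]
eef_rot: [-0.123, 0.992, -0.0, -0.0]
ft_force: [0.6, -0.7, -1.7]
width: 0.039
grip_force: 20.0
tool units [-0.9, 3.59, 0.22] yaw_x -165.8 ee [0.5053, 0.1979, 0.2416] t 20.88
(298, 172, 142, 83) [[0.48, 0.217, 0.05], [0.433, 0.37, 0.05], [0.521, 0.411, 0.05], [0.571, 0.246, 0.05]] ((370.0708923339844, 213.81130981445312), (78.89151763916016, 141.32162475585938), 87.1728744506836)
(112, 0, 64, 83) [[0.429, -0.0, 0.05], [0.338, 0.019, 0.05], [0.341, 0.061, 0.05], [0.432, 0.044, 0.05]] ((147.47149658203125, 44.40489196777344), (42.83963394165039, 94.08102416992188), 18.853158950805664)
[[367.08952287 219.3515633 ]]
```

View pics/w10.png

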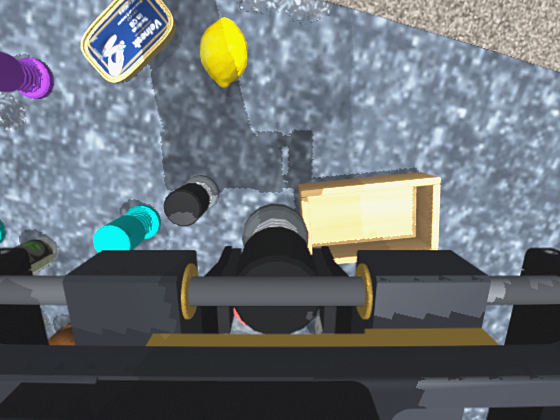

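```bash
python3 - <<'E'
from h import *
c=cast("wrist",[370,218],.05)[0];print(c);M=R.from_quat(sensors.read_state()["eef_rot"]).as_matrix();c[2]=.235
go(c)
E
```

```text
[0.50476448 0.31182972 0.05      ]
tool units [-0.91, 3.69, 0.22] yaw_x -165.9 ee [0.5054, 0.1978, 0.2417] t 20.93
```

```bash
python3 -m crank '[[[-0.23,0.92,0],0],[[-0.23,0.92,0],0],[[-0.23,0.92,0],0],[[-0.22,0.92,0],0],[[0,0,0.6],0],[[0,0,0.9],0],[[0,0,0.9],0],[[0,0,0.9],0],[[0,0,0.7],0],[[0,0,0.4],0],[[0,0,0],0],[[0,0,0],0]]';python3 - <<'E'
from h import *
s=sensors.read_state();im=snap("wrist","w11.png")
go([.5048,.3118,.0555],s)
t=snap("top","t11.png")
cv2.imwrite("pics/c11.png",np.hstack([cv2.resize(im[120:290,150:420],(540,340)),cv2.resize(t[180:265,100:165],(260,340),interpolation=2)]))
E
```

```text
time: 22.42
ee_pos: [0.5051, 0.3129, 0.1107]
eef_rot: [-0.124, 0.992, 0.0, 0.001]
ft_force: [-0.7, 0.5, -1.6]
width: 0.0389
grip_force: 20.0
tool units [0.02, -0.03, 1.84] yaw_x -165.8 ee [0.5051, 0.3129, 0.1107] t 22.43
```

View pics/c11.png

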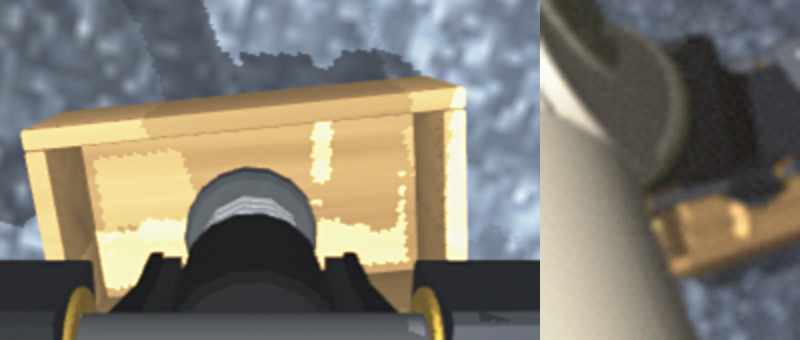

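```bash
python3 - <<'E'
from h import *
s=sensors.read_state();M=R.from_quat(s["eef_rot"]).as_matrix()
p=s["ee_pos"]*[1,1,0]+[0,0,.006]
q=proj("wrist",[p+M@[x,y,0] for x,y in((0,0),(.023,0),(-.023,0),(0,.023),(0,-.023))],s);print(((q-[150,120])*2).round(0).tolist())
E
```

```text
[[251.0, 189.0], [251.0, 138.0], [251.0, 238.0], [303.0, 189.0], [199.0, 189.0]]
```

```bash
python3 - <<'E'
from h import *
s=sensors.read_state();M=R.from_quat(s["eef_rot"]).as_matrix()
def T(u,v,z): return ((M.T@(cast("wrist",[u/2+150,v/2+120],z,s)[0]-s["ee_pos"]))*1000)[:2].round(1)
print("near rim inner",T(251,131,.05),T(420,112,.05),T(80,148,.05),"far floor",T(400,273,.006),T(100,300,.006),"left/right floor",T(92,200,.006),T(413,200,.006))
E
```

```text
near rim inner [33.4 -0. ] [40.2 60.5] [ 27.3 -62.2] far floor [-39.9  68.3] [-53.2 -70.5] left/right floor [ -4.8 -70.8] [-5.  71.9]
```

```bash
python3 -m crank '[[[-0.2,0,0.1],0],[[0,0,0.6],0],[[0,0,0.6],0],[[0,0,0.3],0],[[0,0,0.15],0],[[0,0,0.07],0],[[0,0,0],0],[[0,0,0],0]]'
```

```text
time: 23.52
ee_pos: [0.5105, 0.3145, 0.0557]
eef_rot: [-0.124, 0.992, 0.0, 0.0]
ft_force: [-0.6, -2.1, 0.9]
width: 0.039
grip_force: 20.0
```

```bash
python3 -m crank '[[[0,0,0],0],[[0,0,0],0],[[0,0,0],0],[[0,0,0],0],[[0,0,-0.4],0],[[0,0,-0.8],0],[[0,0,-1],0],[[0,0,-1],0],[[0,0,-1],0],[[0,0,-1],0],[[0,0,0],0]]' 0.75;python3 -m crank '[[[0,-0.9,0],0],[[0,-0.9,0],0],[[0,-0.9,0],0],[[0,-0.9,0],0],[[0,-0.9,0],0],[[0,-0.9,0],0],[[0,-0.9,0],0],[[0,-0.9,0],0],[[0,-0.9,0],0],[[0,0,0],0]]';python3 - <<'E'
from h import *
t=snap("top","t12.png");a=snap("scene","s12.png")
cv2.imwrite("pics/c12.png",np.hstack([cv2.resize(a[130:310,130:420],(483,300),interpolation=2),cv2.resize(t[120:310,100:300],(316,300),interpolation=2)]))
E
```

```text
time: 24.9
ee_pos: [0.5115, 0.3151, 0.2147]
eef_rot: [-0.124, 0.992, 0.001, 0.002]
ft_force: [-0.7, -0.0, -0.7]
width: 0.065
grip_force: 0.0
time: 26.15
ee_pos: [0.5702, 0.0763, 0.2109]
eef_rot: [-0.122, 0.993, -0.0, -0.0]
ft_force: [0.6, 1.3, 0.5]
width: 0.0651
grip_force: 0.0
```

View pics/c12.png

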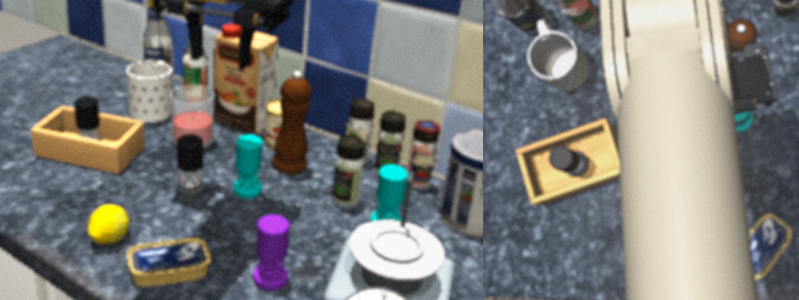

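The tired cartridge stands upright in the pine box (crop (87,115)). The other stands untouched on the worktop, the remaining objects are in place and the robot is clear.

```bash
python3 -c "
from bench import r
print(r.close_job())"
```

```text
the job is handed in; nothing more can be done
None
```

I tested one cartridge: at the pointer it took about 6.5 N, with the needle well short of the long tick. That tired one now stands upright in the pine box, the good one still stands on the worktop, and the job was handed in at about 26 s.

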